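# Fit the green key stone into a tight row of marble blocks

### The job

Dry-fit the green key stone: nudge the two middle blocks of the row in the wooden frame apart until the opening is wide enough, then slide the key stone down between them, tongue first, until it stands fully home on the frame's floor, and let go. Be gentle, the stone edges chip: never press the stones hard against one another or against the frame. All four blocks must stay standing flat in the frame, in their order, and the bowl, jar and mallet must be left alone.

Things in the scene. Friction and masses are not known exactly. Their poses are not given: they have to be found in the camera images.
- frame: Wooden trough fixed to the bench, 94 (x) by 254 mm (y), open on top; origin: centre of its underside, z up. Floor 8 mm above it, 70 mm wide in x; rails along y 22 mm high. The row along y ends at two fixed upright steel stops, 42 mm high, 200 mm apart; the pair lies up to 9 mm off centre in y, unmeasured, to be felt. With all blocks against the stops the opening is 40 mm.
- block_a: White marble block at the +y end of the row, loose, 60 (x) by 40 (y) by 44 mm high, about 0.26 kg; origin at the centre of its underside. Stands on the frame's floor, axes along the frame's, 0 to 20 mm off its steel stop. A pair slides on the floor at a push of some 2 to 7 N if pushed low; pushed near the top edge blocks tip.
- block_b: Cream block, same size, between block_a and the opening.
- block_c: White block, same size, on the -y side of the opening. The opening between block_b and block_c is at first 16 to 19 mm wide: enough for the key's tongue, not for its head.
- block_d: Grey block, same size, at the -y end of the row.
- key: Green marble key stone, loose, 0.31 kg, T-shaped seen along x: below, a tongue 10 mm thick (y), 60 long (x), 30 high; above, a head 36 thick (y), 60 long (x), 45 high; square shoulders. Origin: centre of the tongue's underside, z up. Grip across its 60 mm length from above. With its shoulders 4 mm above the block tops the tongue ends 18 mm above the frame's floor and pushes blocks without tipping.
- stand: Small slotted wooden stand fixed to the bench, 56 mm (x) by 40 mm (y) by 36 mm high; origin at the centre of its underside. At the start the key hangs in its 18 mm slot (along x) with its shoulders on the stand's top, its underside 6 mm above the bench and its axes along the stand's. The stand may be on the left or on the right of the frame.
- bowl: Blue ceramic bowl, 90 mm across, 45 mm high, loose, a bystander on the side of the frame away from the key; origin at the centre of its underside.
- jar: Amber glass jar, 54 mm across, 75 mm high, loose, a bystander beyond the frame; origin at the centre of its underside.
- mallet: Hammer about 200 mm long, lying on the bench beyond the frame, loose, a bystander; origin under its middle.
Not all that is in view belongs to the job. There is more than one size of the key; the job needs the smaller. Leave any blue look-alike of the block_a alone.

How it is judged:
On the way:
1. the two middle blocks stand at least 36 mm apart while the key stone is not yet down between them (its underside more than 15 mm above the frame's floor) (y of block_b in the frame of block_c above 0.076 m and z of key in the frame of frame above 0.0225 m), for 0.1 s.
At the end, for the whole second after the job is handed in: The key is on the frame's floor (2.5 mm) between block_b and block_c, upright (0.06 rad), square to the frame (0.12 rad), within 10 mm of its centre line, at rest; all four blocks stand flat on the floor (2.5 mm, 0.06 rad), at rest and in their order (z of key in the frame of frame between 0.005 and 0.0105 m and y of key in the frame of block_b below -0.035 m and y of key in the frame of block_c above 0.035 m and x of key in the frame of frame between -0.01 and 0.01 m and angle between each of key, block_a, block_b, block_c, block_d's own z axis and vertical below 0.06 rad and linear speed of each of key, block_a, block_b, block_c, block_d below 0.02 m/s and angle between the y axis of key and the y axis of frame, either way round below 0.12 rad and y of block_a in the frame of block_b above 0.035 m and y of block_d in the frame of block_c below -0.035 m and z of each of block_a, block_b, block_c, block_d in the frame of frame below 0.0105 m); the robot touches nothing.
It fails at once if the key stone is pressed against a block with more than 18 N (contact force between key and block_a above 18 N or contact force between key and block_b above 18 N or contact force between key and block_c above 18 N or contact force between key and block_d above 18 N).
It fails at once if a block is pressed against its neighbour or against the frame with more than 18 N (contact force between frame and block_a above 18 N or contact force between any of frame, block_a and block_b above 18 N or contact force between frame and block_c above 18 N or contact force between any of frame, block_c and block_d above 18 N).
It fails at once if the key stone is dropped or pressed onto the frame with more than 40 N (contact force between key and frame above 40 N).
It fails at once if the bowl, the jar or the mallet is moved by more than 20 mm (distance of any of bowl, jar, mallet from where it was at the start of the episode above 0.02 m).
It also fails if it takes over 51 s, if anything falls off the work surface, if the arm or the gripper's body presses on something with over 40 N, if the wrist force passes 120 N, or if a joint passes its speed limit or range.

### The arm

A 6-joint arm with a two-finger parallel gripper is mounted at the origin on the work surface. World frame = base frame: x ahead of the robot, y to its left, z up, the work surface at z = 0. Lengths are in m, angles in rad, forces in N, time in s.
With the tool pointing down it reaches from about 0.25 to 0.775 m from the base axis. Payload 4 kg.
Tool frame: the origin (TCP) lies at the very end of the fingers, on their centre line; the grasp point (between the pads) lies manip.pinch_z behind it (manip.pinch_z is the distance from the TCP to the grasp point, in m); z points along the fingers, y is the line along which they close (so a half turn about z gives the same grasp; the last joint's range is limited). The gripper opens to 94 mm and grips with 3 to 60 N. Pads are 16 mm wide; open, the fingers measure 119 mm over their backs; the gripper's body (75 mm by 177 mm) begins 78 mm behind the grasp point.
Start: joints at [1.176, 0.087, 1.371, -0, 1.684, -0.103], TCP at [0.158, 0.527, 0.206] pointing down, gripper open.
Joint ranges: [-3.1, 3.1], [-0.76, 2.03], [0.27, 2.55], [-1.08, 4.22], [0.17, 2.65], [-2.57, 2.57]. Speed limits (rad/s): [2.79, 2.79, 3.14, 3.14, 3.14, 3.14].

### API

Orientations are given as a 3x3 rotation matrix whose columns are the frame's x, y, z axes.
In Python, from rig import manip gives the robot as it stands.
- The arm moves only by the tool step_arm, never from a script. Its argument "moves" is a list of rows, each a list of 3 entries, a list of its own where there are three numbers: the opening, from -1 (shut) to 1 (fully open), so that 0 is half open, then the shift along the tool's x, y, z in m, then the turn about the tool's z in degrees. In form: [[claw, [x, y, z], yaw], ...]. A call has 1 to 5 rows; each row shifts and turns the commanded pose from where the row before left it, along the tool's axes as they then stand; what a row does not reach is not made up. A row lasts 1/12 s, in which the tool goes at most 41.7 mm and 7.16 degrees, less where a joint would pass 70% of its speed; a pose out of reach is approached as far as the arm can. A call is refused whole if a number of a shift passes 0.0417 or a number of a turn 7.16, either way. A call with a gripper value outside its range is refused whole. The fingers move at their own pace and stop on an object; "newtons" is the grip in N (left out, the last holds). Time passes only in rows, so rows that do not move let the fingers close. It gives the time, the measured TCP pose, the force, the opening and the grip force at its end, in the units of the state.
- manip.get_state(): the state, without advancing time (a new reading comes with each control period).
- manip.capture(name): name is "scene" or "top" or "wrist"; returns the picture (384x512x3 uint8, red, green, blue); there is no depth.
- manip.camera_params(name): a dict with "fx", "fy", "cx", "cy" (pixels), "k1" (the pictures are not rectified: a ray, as slopes to the right and down, at radius r is drawn at 1 + k1 r^2 times it, then the intrinsics apply), "R" (3x3) and "t" (3): a world point X has camera coordinates R X + t. Camera axes: x right, y down, z forward; pixel columns grow to the right and rows downward; lengths in m; the calibration is good to about 2 mm. A picture is of the moment at which its call begins: read the wrist's pose just before it. camera_params takes no time and is no camera call; for the wrist camera it gives the pose at the moment of the call.
- manip.finish_job(): hands the job in; it is judged then, once.
The state is a dict: "time": time; "joints": joint angles; "joint_vel": joint speeds; "joint_efforts": joint torques, N m; "position": TCP position; "tool_rot": TCP orientation; "wrist_force": force on the tool from outside, world axes, zero at the start; "ft_torque": the same for the moment, N m; "finger_gap": finger opening in m; "grip_force": force on a finger pad.
Only numpy, scipy, OpenCV 4.12 (cv2) and the standard library are available. Lean on these libraries where they do the work, as an engineer would, in place of code of your own. Each camera call takes 0.05 s, during which the arm holds its last target. There are 200 camera calls.

## Working session

There is one attempt and no reset: what is moved stays moved. The work goes in short steps, Python scripts to look and compute and a tool call to move; the robot and the scene stay as the last step left them, time stands still between calls to the robot, and variables do not carry over. Pictures are saved under pics/ and viewed, at most 10 in all, crops included, and the job is handed in when it is done.

Besides the shell and the picture viewer there is one more tool, called after ">>>" as name(argument=value, ...) on one line, values as JSON. step_arm: Moves the arm, as the interface text tells. Its arguments: {"type":"object","properties":{"moves":{"type":"array"},"newtons":{"type":"number"}},"required":["moves"]}

```bash
mkdir -p pics; python3 - <<'E'
from rig import manip
import cv2,numpy as np
print(manip.pinch_z)
s=manip.get_state();print(s['position'],s['tool_rot'],s['time'])
for n in ["scene","top","wrist"]:
    im=manip.capture(n);cv2.imwrite(f"pics/{n}0.png",im[:,:,::-1]);p=manip.camera_params(n);print(n,p)
a=[cv2.imread(f"pics/{n}0.png") for n in["scene","top"]]
E
```

```text
0.0188
[0.15803071 0.52623712 0.20430544] [[-9.57710640e-01  2.87731925e-01 -8.18086238e-04]
 [ 2.87733017e-01  9.57708527e-01 -2.02200267e-03]
 [ 2.01693445e-04 -2.17188390e-03 -9.99997621e-01]] 0.0
scene {'fx': 471.37652396407674, 'fy': 471.37652396407674, 'cx': 259.8156841830205, 'cy': 198.518559500775, 'k1': -0.12408120040500793, 'R': array([[ 0.0598858 ,  0.99813254,  0.01204671],
       [ 0.67785448, -0.03180485, -0.73450783],
       [-0.73275303,  0.05215251, -0.67849327]]), 't': array([-0.02113578, -0.33532974,  1.38639922])}
top {'fx': 350.309712808518, 'fy': 350.309712808518, 'cx': 248.95155221785976, 'cy': 192.7092726720284, 'k1': 0.024193611229435776, 'R': array([[-0.01798809, -0.99983484, -0.00259134],
       [-0.99674582,  0.01813608, -0.07854209],
       [ 0.07857612,  0.00117009, -0.99690743]]), 't': array([0.00257728, 0.54031134, 0.76435169])}
wrist {'fx': 330.77600198356504, 'fy': 330.77600198356504, 'cx': 257.62785097936296, 'cy': 189.69351205970787, 'k1': -0.009226039214165786, 'R': array([[ 0.28781366,  0.95768545, -0.00137124],
       [ 0.93042281, -0.27928062,  0.23730936],
       [ 0.22688476, -0.06957671, -0.97143316]]), 't': array([-0.55000203, -0.02542157,  0.38934089])}
```

View pics/top0.png

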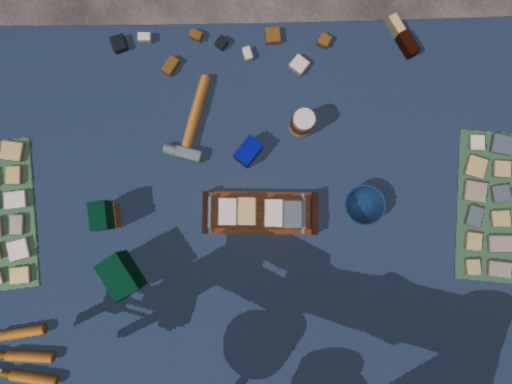

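View pics/scene0.png

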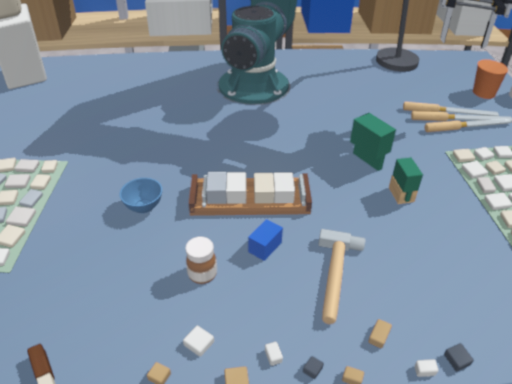

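The top view shows the frame at (260,213), the small key in its stand at (103,215), the large key at (120,275), the bowl at (366,205), the jar at (302,122) and the mallet at (190,120). The scene view agrees, with the key at (406,175). Next I'll look at enlarged crops.

```bash
python3 - <<'E'
import cv2,numpy as np
t=cv2.imread("pics/top0.png")
a=cv2.resize(t[180:245,195:325],None,fx=6,fy=6,interpolation=cv2.INTER_CUBIC)[:, :780]
b=cv2.resize(t[190:240,80:130],None,fx=4,fy=4,interpolation=cv2.INTER_CUBIC)
s=cv2.imread("pics/scene0.png")
c=cv2.resize(s[150:210,385:430],(150,200),interpolation=cv2.INTER_CUBIC)
d=cv2.resize(s[165:220,185:315],(430,200),interpolation=cv2.INTER_CUBIC)
o=np.hstack([b,c,d]);o=np.vstack([a,o[:,:780]]);print(o.shape);cv2.imwrite("pics/c1.png",o)
E
```

```text
(590, 780, 3)
```

View pics/c1.png

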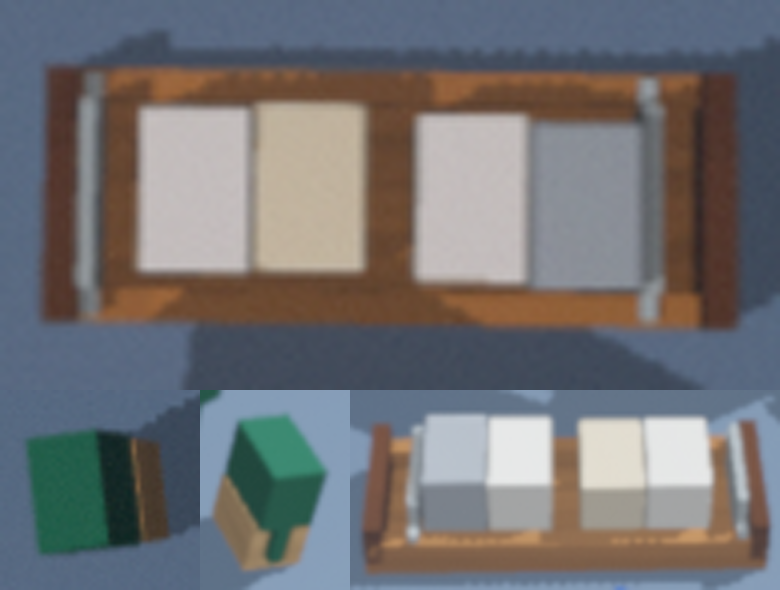

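The crop shows blocks a and b touching and about 10 mm off the left (+y) stop. Block d sits almost at the right stop. The key's bright top face is at the left of its stand, with the darker side face to its right.

```bash
cat > h.py <<'E'
import cv2,numpy as np
def cast(p,uv,z):
    K=np.array([[p['fx'],0,p['cx']],[0,p['fy'],p['cy']],[0,0,1]])
    n=cv2.undistortPoints(np.float64(uv).reshape(-1,1,2),K,np.array([p['k1'],0,0,0.])).reshape(-1,2)
    R=np.asarray(p['R']);C=-R.T@np.asarray(p['t'])
    d=np.c_[n,np.ones(len(n))]@R
    return C+d*((z-C[2])/d[:,2])[:,None]
def rect(p,im,seed,z,tol,roi=None,f=6,off=0):
    # flood region around seed (pixel) on upscaled image, rectangle of the plane points
    x0,y0,x1,y1=roi
    big=cv2.resize(im[y0:y1,x0:x1],None,fx=f,fy=f,interpolation=cv2.INTER_CUBIC)
    big=cv2.medianBlur(big,7)
    s=((seed[0]-x0)*f,(seed[1]-y0)*f)
    ref=np.median(big[s[1]-8:s[1]+9,s[0]-8:s[0]+9].reshape(-1,3),axis=0)
    m=(np.abs(big.astype(float)-ref).max(2)<tol).astype(np.uint8)
    m=cv2.morphologyEx(m,cv2.MORPH_OPEN,np.ones((9,9)))
    n,l=cv2.connectedComponents(m);m=(l==l[s[1],s[0]]).astype(np.uint8)
    c=max(cv2.findContours(m,0,1)[0],key=cv2.contourArea).reshape(-1,2)
    uv=(c+.5)/f-.5+[x0,y0]
    P=cast(p,uv,z)[:,:2]
    (cx,cy),(w,h),a=cv2.minAreaRect((P*1000).astype(np.float32))
    if abs(a)>45:w,h,a=h,w,a-90
    return np.round([cx,cy,w,h,a],1)
E
python3 - <<'E'
from rig import manip
import cv2,numpy as np
from h import *
t=cv2.imread("pics/top0.png");p=manip.camera_params("top")
print('key',rect(p,t,(97,215),.081,22,(78,188,135,245)))
for n,s in dict(a=(227,211),b=(246,211),c=(273,213),d=(292,214)).items():
    print(n,rect(p,t,s,.052,26,(195,180,325,245)))
# frame corners (outer, z~ end-board top), bench
f=np.array([[202.5,191],[202,233.5],[318,192],[318,234.5]])
for z in (0,.03,.042):print(z,np.round(cast(p,f,z)*1000))
E
```

```text
key [494.4 306.7  61.4  35.5   7.5]
a [499.3  40.8  56.4  37.3  -1. ]
b [ 4.994e+02 -4.000e-01  5.830e+01  3.720e+01 -1.100e+00]
c [494.2 -58.1  58.2  37.4  -1.5]
d [490.5 -97.6  57.5  41.3  -1.3]
0 [[ 548.  100.    0.]
 [ 451.  102.    0.]
 [ 541. -166.    0.]
 [ 444. -163.    0.]]
0.03 [[ 545.   96.   30.]
 [ 452.   98.   30.]
 [ 538. -160.   30.]
 [ 445. -157.   30.]]
0.042 [[ 544.   94.   42.]
 [ 452.   96.   42.]
 [ 537. -158.   42.]
 [ 445. -155.   42.]]
```

>>> step_arm(moves=[[1,[0,0,0],7.16],[1,[0,0,0],7.16],[1,[0,0,0],7.16],[1,[0,0,0],7.16],[1,[0,0,0],7.16]])

```text
time: 0.57
position: [0.1581, 0.5265, 0.205]
tool_rot: [[-0.604, 0.797, -0.0], [0.797, 0.604, -0.001], [-0.0, -0.001, -1.0]]
wrist_force: [0.4, -0.0, 0.8]
finger_gap: 0.0939
grip_force: 0.0
```

>>> step_arm(moves=[[1,[0,0,0],7.16],[1,[0,0,0],7.16],[1,[0,0,0],7.16],[1,[0,0,0],7.16],[1,[0,0,0],1.4]])

```text
time: 0.98
position: [0.1582, 0.5265, 0.205]
tool_rot: [[-0.126, 0.992, -0.0], [0.992, 0.126, -0.001], [-0.001, -0.0, -1.0]]
wrist_force: [-0.6, -0.0, 0.7]
finger_gap: 0.0941
grip_force: 0.0
```

>>> step_arm(moves=[[1,[-0.0261,0.0304,0],0],[1,[-0.0261,0.0304,0],0],[1,[-0.0261,0.0304,0],0],[1,[-0.0261,0.0304,0],0],[1,[-0.0261,0.0304,0],0]])

```text
time: 1.4
position: [0.3269, 0.4158, 0.2054]
tool_rot: [[-0.133, 0.991, -0.0], [0.991, 0.133, 0.0], [0.0, -0.0, -1.0]]
wrist_force: [0.3, 0.7, 0.1]
finger_gap: 0.0936
grip_force: 0.0
```

>>> step_arm(moves=[[1,[-0.0261,0.0304,0],0],[1,[-0.0261,0.0304,0],0],[1,[-0.0261,0.0304,0],0],[1,[-0.0261,0.0304,0],0],[1,[-0.0261,0.0304,0],0]])

```text
time: 1.82
position: [0.4948, 0.3059, 0.2053]
tool_rot: [[-0.132, 0.991, -0.0], [0.991, 0.132, 0.0], [0.0, -0.0, -1.0]]
wrist_force: [-0.1, 0.8, -0.1]
finger_gap: 0.0943
grip_force: 0.0
```

>>> step_arm(moves=[[1,[0,0,0],0],[1,[0,0,0],0],[1,[0,0,0],0]])

```text
time: 2.07
position: [0.4931, 0.3074, 0.2051]
tool_rot: [[-0.13, 0.991, -0.001], [0.991, 0.13, 0.0], [0.0, -0.001, -1.0]]
wrist_force: [-0.3, 0.8, -0.5]
finger_gap: 0.0939
grip_force: 0.0
```

```bash
python3 - <<'E'
from rig import manip
import cv2
s=manip.get_state();print(s['position'],s['tool_rot'][:,1],s['joints'])
cv2.imwrite("pics/w1.png",manip.capture("wrist")[:,:,::-1])
E
```

```text
[0.4930929  0.30738319 0.20505121] [ 0.99147103  0.13032072 -0.00130373] [4.59397550e-01 1.57468592e-01 1.29375106e+00 7.82006901e-04
 1.69148566e+00 3.28798953e-01]
```

View pics/w1.png

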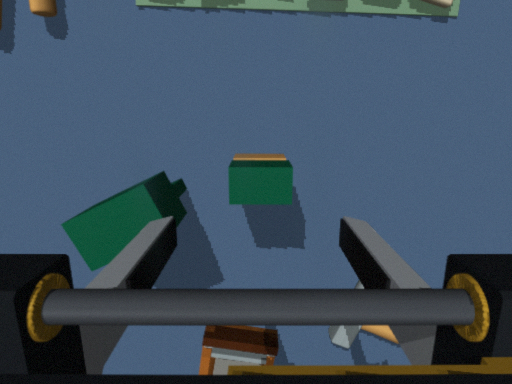

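The wrist view shows the key's top face at about (229–293, 167–204), square between the fingers.

```bash
python3 - <<'E'
from rig import manip
import cv2
from h import *
p=manip.camera_params("wrist");im=cv2.imread("pics/w1.png")
for tol in(15,22,30):print(rect(p,im,(260,187),.081,tol,(215,140,305,220)))
print(cast(p,[[230,166],[292,166],[293,204],[229,204]],.081))
E
```

```text
[496.5 307.2  59.3  36.    7.3]
[496.6 307.1  60.1  37.    7.6]
[496.8 308.4  61.7  41.8   5.9]
[[0.46599944 0.32191978 0.081     ]
 [0.52301623 0.32948206 0.081     ]
 [0.52966943 0.29337202 0.081     ]
 [0.4691466  0.28533524 0.081     ]]
```

>>> step_arm(moves=[[1,[0,0.003,0.04],0],[1,[0,0,0.04],0],[1,[0,0,0.04],0],[1,[0,0,0.03],0],[1,[0,0,0.014],0]])

```text
time: 2.53
position: [0.4917, 0.3076, 0.0362]
tool_rot: [[-0.133, 0.991, -0.008], [0.991, 0.133, -0.004], [-0.002, -0.008, -1.0]]
wrist_force: [-0.3, 0.2, -0.1]
finger_gap: 0.0941
grip_force: 0.0
```

>>> step_arm(moves=[[1,[0,0,0],0],[1,[0,0,0],0]])

```text
time: 2.7
position: [0.4949, 0.3087, 0.0412]
tool_rot: [[-0.132, 0.991, -0.001], [0.991, 0.132, -0.0], [-0.0, -0.001, -1.0]]
wrist_force: [-0.4, 0.2, 0.5]
finger_gap: 0.094
grip_force: 0.0
```

>>> step_arm(newtons=50, moves=[[-1,[0,0,0],0],[-1,[0,0,0],0],[-1,[0,0,0],0],[-1,[0,0,0],0],[-1,[0,0,0],0]])

```text
time: 3.12
position: [0.497, 0.308, 0.0426]
tool_rot: [[-0.13, 0.992, 0.002], [0.992, 0.13, 0.001], [0.001, 0.002, -1.0]]
wrist_force: [0.2, 1.0, 0.0]
finger_gap: 0.0643
grip_force: 0.0
```

>>> step_arm(moves=[[-1,[0,0,0],0],[-1,[0,0,0],0],[-1,[0,0,0],0]])

```text
time: 3.37
position: [0.4964, 0.3078, 0.0422]
tool_rot: [[-0.129, 0.992, -0.0], [0.992, 0.129, 0.0], [0.0, -0.0, -1.0]]
wrist_force: [-2.3, -1.2, 4.7]
finger_gap: 0.0595
grip_force: 50.0
```

>>> step_arm(moves=[[-1,[0,0,-0.02],0],[-1,[0,0,-0.03],0],[-1,[0,0,-0.03],0],[-1,[0,0,-0.02],0],[-1,[0,0,0],4.4]])

```text
time: 3.78
position: [0.4991, 0.3088, 0.1465]
tool_rot: [[-0.052, 0.999, 0.008], [0.999, 0.052, 0.004], [0.004, 0.009, -1.0]]
wrist_force: [0.6, 0.5, -2.7]
finger_gap: 0.0597
grip_force: 50.0
```

>>> step_arm(moves=[[-1,[0,0,0],4.4],[-1,[-0.025,0,0],0],[-1,[-0.035,0.002,0],0],[-1,[-0.035,0.002,0],0],[-1,[-0.035,0.002,0],0]])

```text
time: 4.2
position: [0.4985, 0.1762, 0.1396]
tool_rot: [[0.023, 1.0, -0.002], [1.0, -0.023, -0.001], [-0.001, -0.002, -1.0]]
wrist_force: [0.4, 0.4, -3.1]
finger_gap: 0.0599
grip_force: 50.0
```

>>> step_arm(moves=[[-1,[-0.035,0.002,0],0],[-1,[-0.035,0,0],0],[-1,[-0.035,0,0],0],[-1,[-0.035,0,0],0],[-1,[-0.035,0,0],0]])

```text
time: 4.62
position: [0.4962, 0.0009, 0.1399]
tool_rot: [[0.024, 1.0, -0.002], [1.0, -0.024, 0.0], [-0.0, -0.002, -1.0]]
wrist_force: [0.9, 0.4, -3.7]
finger_gap: 0.0597
grip_force: 50.0
```

>>> step_arm(moves=[[-1,[-0.02,0,0],0],[-1,[-0.012,0,0],0],[-1,[0,0,0],0],[-1,[0,0,0],0],[-1,[0,0,0],0]])

```text
time: 5.03
position: [0.4963, -0.0281, 0.141]
tool_rot: [[0.023, 1.0, -0.001], [1.0, -0.023, 0.001], [0.001, -0.001, -1.0]]
wrist_force: [1.0, -0.1, -3.4]
finger_gap: 0.0597
grip_force: 50.0
```

```bash
python3 - <<'E'
from rig import manip
import cv2,numpy as np
s=manip.get_state();print(s['position'],s['tool_rot'][:,1],s['wrist_force'],s['grip_force'])
a=manip.capture("wrist")[:,:,::-1];t=manip.capture("top")[:,:,::-1];c=manip.capture("scene")[:,:,::-1]
cv2.imwrite("pics/w2.png",a);cv2.imwrite("pics/t2.png",t);cv2.imwrite("pics/s2.png",c)
o=np.hstack([cv2.resize(a,(400,300)),cv2.resize(t[130:280,160:360],(400,300))])
o=np.vstack([o,np.hstack([cv2.resize(c[100:250,160:360],(400,300)),np.zeros((300,400,3),np.uint8)])])
cv2.imwrite("pics/v2.png",o)
E
```

```text
[ 0.49633618 -0.02808431  0.14095233] [ 9.99744127e-01 -2.26070632e-02 -7.74961554e-04] [ 1.01790517 -0.07158011 -3.37309608] 49.99885439872742
```

View pics/v2.png

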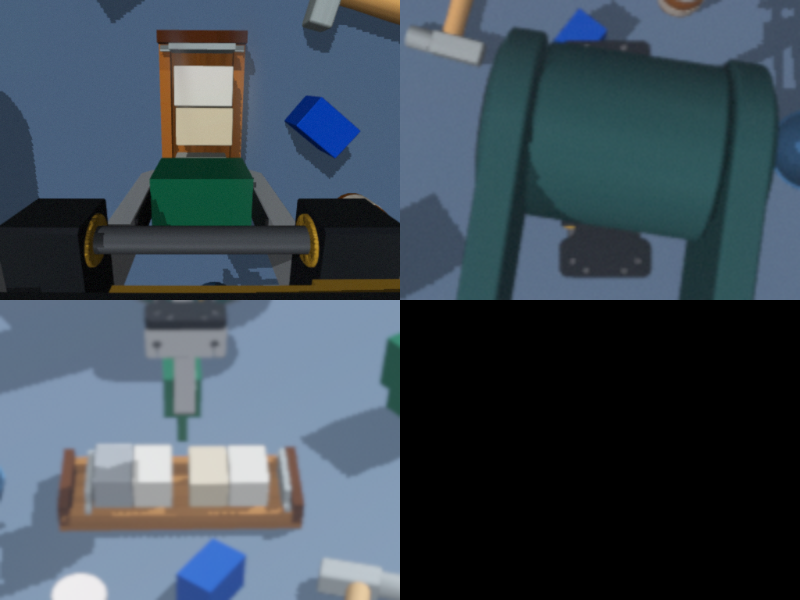

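Wrist view: the key is held square, with block b at (204,126) and block a at (203,85) in the crop. Scene view: the tongue hangs above the opening. I'll refine y with the wrist picture.

```bash
python3 - <<'E'
from rig import manip
import cv2
from h import *
p=manip.camera_params("wrist");im=cv2.imread("pics/w2.png")
for s in((260,108),(260,160)):
  for tol in(25,35): print(rect(p,im,s,.052,tol,(195,40,325,205)))
print(rect(p,im,(258,250),.180,20,(180,195,335,300)))
s=cv2.imread("pics/s2.png");q=manip.camera_params("scene")
# scene: tongue lower corners at x=496+30,z=.105 ; block top near edges
sc=lambda u,v:[160+u/2,100+(v-300)/2]
print(cast(q,[sc(178,438),sc(187,438)],.105),cast(q,[sc(172,472),sc(190,472)],.052))
E
```

```text
[500.9  40.3  58.3  38.4  -2.1]
[500.9  40.3  58.5  38.8  -2.2]
[500.7  -1.2  58.7  38.6  -1.4]
[500.7  -1.2  59.   38.8  -1.4]
[497.8 -26.1  59.9  29.9  -1.1]
[[ 0.52079806 -0.03277134  0.105     ]
 [ 0.52120356 -0.02388005  0.105     ]] [[ 0.51102875 -0.03873784  0.052     ]
 [ 0.51189149 -0.02014488  0.052     ]]
```

>>> step_arm(moves=[[-1,[-0.0015,0,0.02],0],[-1,[0,0,0.02],0],[-1,[0,0,0.008],0],[-1,[0,0,0],0],[-1,[0,0,0],0]])

```text
time: 5.6
position: [0.4963, -0.0302, 0.0934]
tool_rot: [[0.023, 1.0, -0.001], [1.0, -0.023, 0.0], [0.0, -0.001, -1.0]]
wrist_force: [-0.3, 0.3, -3.3]
finger_gap: 0.0593
grip_force: 50.0
```

>>> step_arm(moves=[[-1,[0,0,0.002],0],[-1,[0,0,0.002],0],[-1,[0,0,0.002],0],[-1,[0,0,0.001],0],[-1,[0,0,0],0]])

```text
time: 6.02
position: [0.4964, -0.0309, 0.0865]
tool_rot: [[0.024, 1.0, 0.0], [1.0, -0.024, 0.0], [0.0, 0.0, -1.0]]
wrist_force: [-0.2, -0.8, -4.9]
finger_gap: 0.0593
grip_force: 50.0
```

>>> step_arm(moves=[[-1,[0,0,0.002],0],[-1,[0,0,0.002],0],[-1,[0,0,0.002],0],[-1,[0,0,0],0]])

```text
time: 6.35
position: [0.496, -0.0308, 0.0798]
tool_rot: [[0.024, 1.0, -0.001], [1.0, -0.024, 0.0], [0.0, -0.001, -1.0]]
wrist_force: [-0.4, -0.3, -3.3]
finger_gap: 0.0596
grip_force: 50.0
```

>>> step_arm(moves=[[-1,[0,0,0.005],0],[-1,[0,0,0.006],0],[-1,[0,0,0.005],0],[-1,[0,0,0.002],0],[-1,[0,0,0],0]])

```text
time: 6.77
position: [0.4956, -0.0307, 0.0612]
tool_rot: [[0.024, 1.0, -0.002], [1.0, -0.024, 0.0], [0.0, -0.002, -1.0]]
wrist_force: [0.1, -0.3, -3.5]
finger_gap: 0.06
grip_force: 50.0
```

```bash
python3 - <<'E'
from rig import manip
import cv2,numpy as np
s=manip.get_state();print(s['position'],s['wrist_force'],s['ft_torque'])
a=manip.capture("wrist")[:,:,::-1];c=manip.capture("scene")[:,:,::-1]
o=np.hstack([cv2.resize(a,(400,300)),cv2.resize(c[130:220,180:300],(400,300),interpolation=2)])
cv2.imwrite("pics/v3.png",o)
E
```

```text
[ 0.49561071 -0.03074332  0.06124725] [ 0.09808403 -0.3493694  -3.47406771] [-0.06878146  0.12402093  0.0565489 ]
```

View pics/v3.png

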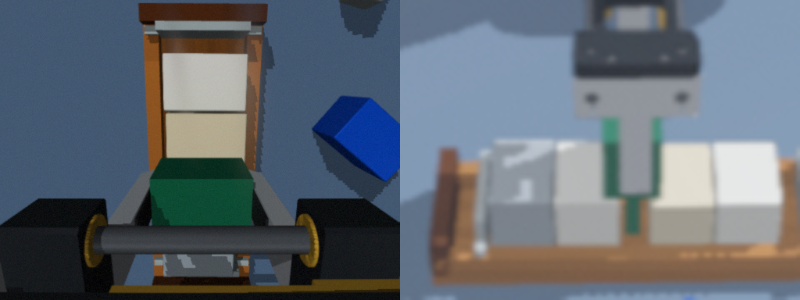

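The tongue sits in the opening, with its end at (632,230) in the crop, and isn't touching. Now I'll push b gently towards +y.

>>> step_arm(moves=[[-1,[0.0015,0,0],0],[-1,[0.0015,0,0],0],[-1,[0.001,0,0],0],[-1,[0.001,0,0],0]])

```text
time: 7.2
position: [0.4967, -0.0257, 0.0627]
tool_rot: [[0.024, 1.0, 0.001], [1.0, -0.024, 0.0], [0.0, 0.001, -1.0]]
wrist_force: [0.6, 0.2, -2.3]
finger_gap: 0.0598
grip_force: 50.0
```

>>> step_arm(moves=[[-1,[0.001,0,0],0],[-1,[0.001,0,0],0],[-1,[0.001,0,0],0]])

```text
time: 7.45
position: [0.4968, -0.0233, 0.0627]
tool_rot: [[0.024, 1.0, 0.0], [1.0, -0.024, -0.001], [-0.001, 0.001, -1.0]]
wrist_force: [0.2, -2.8, -3.6]
finger_gap: 0.0595
grip_force: 50.0
```

>>> step_arm(moves=[[-1,[0.001,0,0],0],[-1,[0.001,0,0],0],[-1,[0.001,0,0],0]])

```text
time: 7.7
position: [0.4969, -0.0203, 0.0627]
tool_rot: [[0.024, 1.0, 0.0], [1.0, -0.024, -0.001], [-0.001, 0.0, -1.0]]
wrist_force: [0.2, -3.3, -2.4]
finger_gap: 0.0599
grip_force: 50.0
```

>>> step_arm(moves=[[-1,[0.001,0,0],0],[-1,[0.001,0,0],0],[-1,[0.001,0,0],0]])

```text
time: 7.95
position: [0.4969, -0.017, 0.0627]
tool_rot: [[0.024, 1.0, 0.0], [1.0, -0.024, -0.0], [-0.0, 0.0, -1.0]]
wrist_force: [1.0, -2.7, -2.1]
finger_gap: 0.0597
grip_force: 50.0
```

>>> step_arm(moves=[[-1,[0.001,0,0],0],[-1,[0.0005,0,0],0],[-1,[0.0005,0,0],0]])

```text
time: 8.2
position: [0.4969, -0.0148, 0.0625]
tool_rot: [[0.024, 1.0, 0.0], [1.0, -0.024, -0.0], [-0.0, 0.0, -1.0]]
wrist_force: [-0.5, -3.0, -2.1]
finger_gap: 0.0597
grip_force: 50.0
```

>>> step_arm(moves=[[-1,[0.0005,0,0],0],[-1,[0.0005,0,0],0]])

```text
time: 8.37
position: [0.4968, -0.0138, 0.0625]
tool_rot: [[0.024, 1.0, 0.0], [1.0, -0.024, 0.0], [0.0, 0.0, -1.0]]
wrist_force: [0.4, -2.2, -2.7]
finger_gap: 0.0596
grip_force: 50.0
```

>>> step_arm(moves=[[-1,[0.0005,0,0],0],[-1,[0.0005,0,0],0]])

```text
time: 8.53
position: [0.4968, -0.0128, 0.0625]
tool_rot: [[0.024, 1.0, 0.0], [1.0, -0.024, 0.0], [0.0, 0.0, -1.0]]
wrist_force: [1.1, -2.7, -0.6]
finger_gap: 0.0599
grip_force: 50.0
```

>>> step_arm(moves=[[-1,[0.0005,0,0],0],[-1,[0.0005,0,0],0]])

```text
time: 8.7
position: [0.4968, -0.0118, 0.0625]
tool_rot: [[0.024, 1.0, -0.0], [1.0, -0.024, 0.0], [0.0, -0.0, -1.0]]
wrist_force: [-0.0, -3.3, -1.8]
finger_gap: 0.0599
grip_force: 50.0
```

>>> step_arm(moves=[[-1,[0.0005,0,0],0],[-1,[0.0004,0,0],0]])

```text
time: 8.87
position: [0.4969, -0.0109, 0.0625]
tool_rot: [[0.024, 1.0, -0.0], [1.0, -0.024, 0.0], [0.0, -0.0, -1.0]]
wrist_force: [-0.1, -2.4, -2.2]
finger_gap: 0.0599
grip_force: 50.0
```

>>> step_arm(moves=[[-1,[0.0004,0,0],0],[-1,[0.0004,0,0],0]])

```text
time: 9.03
position: [0.4969, -0.0101, 0.0625]
tool_rot: [[0.024, 1.0, -0.0], [1.0, -0.024, 0.0], [0.0, -0.0, -1.0]]
wrist_force: [-0.1, -3.0, -3.2]
finger_gap: 0.0598
grip_force: 50.0
```

```bash
python3 - <<'E'
from rig import manip
import cv2,numpy as np
from h import *
s=manip.get_state();print(s['position'],s['wrist_force'],s['ft_torque'])
p=manip.camera_params("wrist");q=manip.camera_params("scene")
a=manip.capture("wrist")[:,:,::-1].copy();c=manip.capture("scene")[:,:,::-1].copy()
cv2.imwrite("pics/w4.png",a)
print(rect(p,a,(262,105),.052,30,(185,10,345,230)))
o=np.hstack([cv2.resize(a[:230,150:380],(400,400)),cv2.resize(c[130:220,200:320],(400,300),interpolation=2)[:, :]] if 0 else [cv2.resize(a[:230,150:380],(400,400),interpolation=2),np.vstack([cv2.resize(c[130:220,200:320],(400,300),interpolation=2),np.zeros((100,400,3),np.uint8)])])
cv2.imwrite("pics/v4.png",o)
E
```

```text
[ 0.49688481 -0.01012654  0.06245559] [-0.10318009 -3.04373552 -3.15270872] [-0.69671221  0.11299717  0.01716041]
[500.7  53.8  58.6  38.4  -1.4]
```

View pics/v4.png

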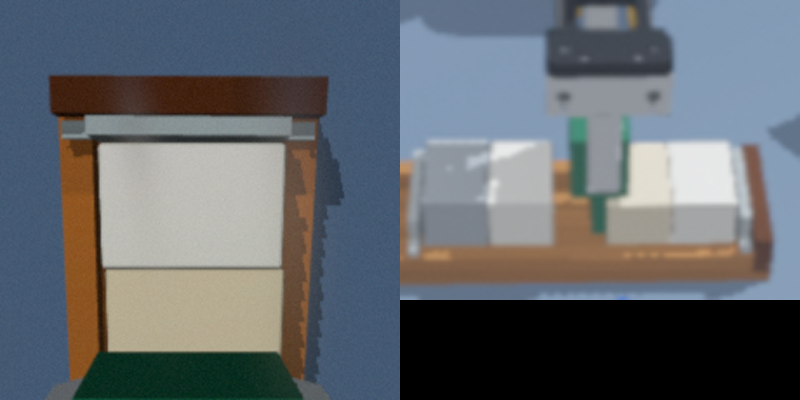

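```bash
python3 - <<'E'
from rig import manip
from h import *
p=manip.camera_params("wrist")
print(cast(p,[[260,81.6]],.052),cast(p,[[260,78.8]],.042),cast(p,[[260,78.8]],.050))
E
```

```text
[[0.50135056 0.07342937 0.052     ]] [[0.50146291 0.07572655 0.042     ]] [[0.50139885 0.07505502 0.05      ]]
```

>>> step_arm(moves=[[-1,[0.0004,0,0],0],[-1,[0.0004,0,0],0]])

```text
time: 9.3
position: [0.4969, -0.0093, 0.0624]
tool_rot: [[0.024, 1.0, -0.0], [1.0, -0.024, 0.0], [0.0, -0.0, -1.0]]
wrist_force: [-0.1, -2.8, -2.8]
finger_gap: 0.0592
grip_force: 50.0
```

>>> step_arm(moves=[[-1,[0.0004,0,0],0],[-1,[0.0004,0,0],0]])

```text
time: 9.47
position: [0.4969, -0.0085, 0.0625]
tool_rot: [[0.024, 1.0, 0.0], [1.0, -0.024, 0.0], [0.0, 0.0, -1.0]]
wrist_force: [-0.1, -3.2, -2.2]
finger_gap: 0.0599
grip_force: 50.0
```

>>> step_arm(moves=[[-1,[0.0003,0,0],0],[-1,[0.0003,0,0],0]])

```text
time: 9.63
position: [0.497, -0.0079, 0.0625]
tool_rot: [[0.024, 1.0, -0.0], [1.0, -0.024, 0.0], [0.0, -0.0, -1.0]]
wrist_force: [0.0, -2.9, -2.1]
finger_gap: 0.0598
grip_force: 50.0
```

>>> step_arm(moves=[[-1,[0.0003,0,0],0],[-1,[0.0003,0,0],0]])

```text
time: 9.8
position: [0.4969, -0.0073, 0.0624]
tool_rot: [[0.024, 1.0, -0.0], [1.0, -0.024, 0.0], [0.0, -0.0, -1.0]]
wrist_force: [-0.2, -4.6, -2.8]
finger_gap: 0.0598
grip_force: 50.0
```

>>> step_arm(moves=[[-1,[0.0003,0,0],0],[-1,[0.0003,0,0],0]])

```text
time: 9.97
position: [0.497, -0.007, 0.0624]
tool_rot: [[0.024, 1.0, -0.0], [1.0, -0.024, -0.001], [-0.001, -0.0, -1.0]]
wrist_force: [-0.2, -4.3, -2.7]
finger_gap: 0.0596
grip_force: 50.0
```

>>> step_arm(moves=[[-1,[0.0003,0,0],0]])

```text
time: 10.05
position: [0.4969, -0.007, 0.0624]
tool_rot: [[0.024, 1.0, -0.0], [1.0, -0.024, -0.001], [-0.001, -0.0, -1.0]]
wrist_force: [-0.6, -5.1, -2.6]
finger_gap: 0.0598
grip_force: 50.0
```

>>> step_arm(moves=[[-1,[0.0003,0,0],0]])

```text
time: 10.13
position: [0.4969, -0.007, 0.0625]
tool_rot: [[0.024, 1.0, -0.0], [1.0, -0.024, -0.002], [-0.002, -0.0, -1.0]]
wrist_force: [-0.4, -6.2, -2.0]
finger_gap: 0.0599
grip_force: 50.0
```

>>> step_arm(moves=[[-1,[0.0003,0,0],0]])

```text
time: 10.22
position: [0.4969, -0.0069, 0.0624]
tool_rot: [[0.024, 1.0, -0.0], [1.0, -0.024, -0.002], [-0.002, -0.0, -1.0]]
wrist_force: [-1.3, -7.3, -2.0]
finger_gap: 0.0596
grip_force: 50.0
```

Stop felt at TCP y = −7.0 mm. Now the −y side.

>>> step_arm(moves=[[-1,[-0.004,0,0],0],[-1,[-0.006,0,0],0],[-1,[-0.006,0,0],0],[-1,[-0.003,0,0],0],[-1,[-0.002,0,0],0]])

```text
time: 10.63
position: [0.4964, -0.0271, 0.0623]
tool_rot: [[0.024, 1.0, -0.0], [1.0, -0.024, 0.001], [0.001, -0.0, -1.0]]
wrist_force: [0.1, 0.3, -3.1]
finger_gap: 0.0598
grip_force: 50.0
```

>>> step_arm(moves=[[-1,[0,0,0],0],[-1,[-0.001,0,0],0],[-1,[-0.001,0,0],0]])

```text
time: 10.88
position: [0.4965, -0.0287, 0.0625]
tool_rot: [[0.024, 1.0, 0.0], [1.0, -0.024, 0.0], [0.0, 0.0, -1.0]]
wrist_force: [-0.0, -0.5, -2.8]
finger_gap: 0.0597
grip_force: 50.0
```

>>> step_arm(moves=[[-1,[-0.001,0,0],0],[-1,[-0.001,0,0],0]])

```text
time: 11.05
position: [0.4964, -0.0308, 0.0625]
tool_rot: [[0.023, 1.0, 0.0], [1.0, -0.023, 0.0], [0.0, 0.0, -1.0]]
wrist_force: [-0.0, 0.4, -3.4]
finger_gap: 0.0597
grip_force: 50.0
```

>>> step_arm(moves=[[-1,[-0.0005,0,0],0],[-1,[-0.0005,0,0],0]])

```text
time: 11.22
position: [0.4964, -0.0318, 0.0625]
tool_rot: [[0.024, 1.0, 0.0], [1.0, -0.024, 0.0], [0.0, 0.0, -1.0]]
wrist_force: [-0.3, -0.8, -3.4]
finger_gap: 0.0596
grip_force: 50.0
```

>>> step_arm(moves=[[-1,[-0.0005,0,0],0],[-1,[-0.0005,0,0],0]])

```text
time: 11.38
position: [0.4964, -0.0329, 0.0625]
tool_rot: [[0.024, 1.0, 0.0], [1.0, -0.024, 0.0], [0.0, 0.0, -1.0]]
wrist_force: [0.2, 0.3, -3.0]
finger_gap: 0.0597
grip_force: 50.0
```

>>> step_arm(moves=[[-1,[-0.0005,0,0],0],[-1,[-0.0005,0,0],0]])

```text
time: 11.55
position: [0.4963, -0.0336, 0.0625]
tool_rot: [[0.024, 1.0, -0.0], [1.0, -0.024, 0.001], [0.001, -0.0, -1.0]]
wrist_force: [-0.8, 1.9, -2.8]
finger_gap: 0.0601
grip_force: 50.0
```

>>> step_arm(moves=[[-1,[-0.0005,0,0],0],[-1,[-0.0005,0,0],0]])

```text
time: 11.72
position: [0.4963, -0.0346, 0.0625]
tool_rot: [[0.024, 1.0, -0.0], [1.0, -0.024, 0.001], [0.001, -0.0, -1.0]]
wrist_force: [0.2, 0.7, -4.2]
finger_gap: 0.0595
grip_force: 50.0
```

>>> step_arm(moves=[[-1,[-0.0003,0,0],0],[-1,[-0.0003,0,0],0]])

```text
time: 11.88
position: [0.4963, -0.0349, 0.0625]
tool_rot: [[0.024, 1.0, -0.0], [1.0, -0.024, 0.001], [0.001, -0.0, -1.0]]
wrist_force: [0.4, 2.9, -2.5]
finger_gap: 0.0598
grip_force: 50.0
```

>>> step_arm(moves=[[-1,[-0.0003,0,0],0],[-1,[-0.0003,0,0],0]])

```text
time: 12.05
position: [0.4963, -0.0357, 0.0625]
tool_rot: [[0.024, 1.0, 0.0], [1.0, -0.024, 0.001], [0.001, 0.0, -1.0]]
wrist_force: [0.4, 2.4, -3.1]
finger_gap: 0.0595
grip_force: 50.0
```

>>> step_arm(moves=[[-1,[-0.0003,0,0],0],[-1,[-0.0003,0,0],0]])

```text
time: 12.22
position: [0.4963, -0.0366, 0.0625]
tool_rot: [[0.024, 1.0, 0.0], [1.0, -0.024, 0.0], [0.0, 0.0, -1.0]]
wrist_force: [0.3, 3.3, -2.7]
finger_gap: 0.0594
grip_force: 50.0
```

>>> step_arm(moves=[[-1,[-0.0003,0,0],0]])

```text
time: 12.3
position: [0.4963, -0.0369, 0.0625]
tool_rot: [[0.024, 1.0, 0.0], [1.0, -0.024, 0.0], [0.0, 0.0, -1.0]]
wrist_force: [0.7, 2.5, -3.0]
finger_gap: 0.0598
grip_force: 50.0
```

>>> step_arm(moves=[[-1,[-0.0003,0,0],0]])

```text
time: 12.38
position: [0.4963, -0.0369, 0.0625]
tool_rot: [[0.024, 1.0, 0.0], [1.0, -0.024, 0.001], [0.001, 0.0, -1.0]]
wrist_force: [-0.1, 3.9, -2.2]
finger_gap: 0.0598
grip_force: 50.0
```

>>> step_arm(moves=[[-1,[-0.0003,0,0],0]])

```text
time: 12.47
position: [0.4963, -0.037, 0.0625]
tool_rot: [[0.024, 1.0, 0.0], [1.0, -0.024, 0.001], [0.001, 0.0, -1.0]]
wrist_force: [0.3, 5.1, -3.3]
finger_gap: 0.0599
grip_force: 50.0
```

>>> step_arm(moves=[[-1,[-0.0003,0,0],0]])

```text
time: 12.55
position: [0.4964, -0.037, 0.0625]
tool_rot: [[0.024, 1.0, 0.0], [1.0, -0.024, 0.002], [0.002, 0.0, -1.0]]
wrist_force: [0.5, 5.1, -3.0]
finger_gap: 0.0603
grip_force: 50.0
```

Second stop at −37.0 mm, so the opening is 40 mm and its centre is at −22.0 mm. Centring the key.

>>> step_arm(moves=[[-1,[0.004,0,0],0],[-1,[0.006,0,0],0],[-1,[0.004,0,0],0],[-1,[0.0016,0,0],0],[-1,[0,0,0],0]])

```text
time: 12.97
position: [0.4966, -0.0221, 0.0625]
tool_rot: [[0.023, 1.0, -0.0], [1.0, -0.023, -0.001], [-0.001, -0.0, -1.0]]
wrist_force: [-0.4, -0.5, -3.7]
finger_gap: 0.0597
grip_force: 50.0
```

>>> step_arm(moves=[[-1,[0,0,0],0],[-1,[0,0,0],0]])

```text
time: 13.13
position: [0.4966, -0.0224, 0.0625]
tool_rot: [[0.024, 1.0, 0.0], [1.0, -0.024, -0.0], [-0.0, 0.0, -1.0]]
wrist_force: [0.8, 0.2, -3.8]
finger_gap: 0.0596
grip_force: 50.0
```

```bash
python3 - <<'E'
from rig import manip
import cv2,numpy as np
from h import *
s=manip.get_state();print(s['position'],s['tool_rot'],s['wrist_force'])
p=manip.camera_params("wrist")
a=manip.capture("wrist")[:,:,::-1].copy();c=manip.capture("scene")[:,:,::-1].copy()
cv2.imwrite("pics/w5.png",a)
o=np.hstack([cv2.resize(a[:250,140:390],(400,400),interpolation=2),np.vstack([cv2.resize(c[130:220,190:310],(400,300),interpolation=2),np.zeros((100,400,3),np.uint8)])])
cv2.imwrite("pics/v5.png",o)
E
```

```text
[ 0.4966492  -0.02243937  0.06246393] [[ 2.35955870e-02  9.99721585e-01  3.42970217e-05]
 [ 9.99721514e-01 -2.35955723e-02 -3.79373413e-04]
 [-3.78458532e-04  4.32390088e-05 -9.99999927e-01]] [ 0.78561105  0.21114362 -3.79450997]
```

View pics/v5.png

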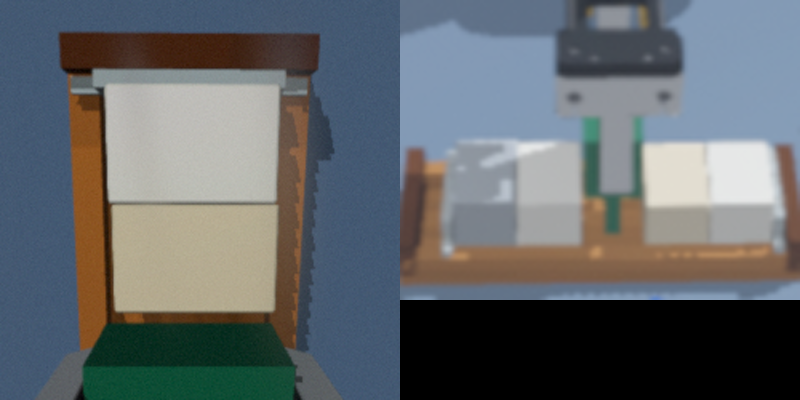

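The stones are apart and the key is centred with visible gaps on both sides. I'll check the frame's centre line in x before lowering.

```bash
python3 - <<'E'
from rig import manip
from h import *
p=manip.camera_params("wrist")
f=250/400
uv=[[140+u*f,v*f] for u,v in((68,90),(309,90),(80,345),(296,345),(112,205),(278,205),(114,312),(275,312),(85,366),(295,366))]
print(np.round(cast(p,uv[:4],.022)*1000,1));print(np.round(cast(p,uv[4:8],.052)*1000,1));print(np.round(cast(p,uv[8:],.1015)*1000,1))
E
```

```text
[[453.5  79.5  22. ]
 [547.2  77.3  22. ]
 [450.6 -24.6  22. ]
 [544.6 -26.8  22. ]]
[[472.4  36.6  52. ]
 [530.9  35.2  52. ]
 [470.8  -2.3  52. ]
 [530.4  -3.8  52. ]]
[[469.3  -5.  101.5]
 [528.2  -6.4 101.5]]
```

>>> step_arm(moves=[[-1,[0.0004,0,0.002],0],[-1,[0,0,0.002],0],[-1,[0,0,0.001],0],[-1,[0,0,0.001],0],[-1,[0,0,0],0]])

```text
time: 13.65
position: [0.4963, -0.0218, 0.056]
tool_rot: [[0.024, 1.0, -0.001], [1.0, -0.024, 0.0], [0.0, -0.001, -1.0]]
wrist_force: [0.3, -0.5, -3.5]
finger_gap: 0.0597
grip_force: 50.0
```

>>> step_arm(moves=[[-1,[0,0,0.001],0],[-1,[0,0,0.001],0],[-1,[0,0,0],0]])

```text
time: 13.9
position: [0.4965, -0.0218, 0.0542]
tool_rot: [[0.024, 1.0, -0.0], [1.0, -0.024, 0.0], [0.0, -0.0, -1.0]]
wrist_force: [-0.4, -0.1, -3.3]
finger_gap: 0.0596
grip_force: 50.0
```

>>> step_arm(moves=[[-1,[0,0,0.002],0],[-1,[0,0,0.002],0],[-1,[0,0,0.001],0],[-1,[0,0,0],0]])

```text
time: 14.23
position: [0.4963, -0.0218, 0.049]
tool_rot: [[0.024, 1.0, -0.001], [1.0, -0.024, 0.0], [0.0, -0.001, -1.0]]
wrist_force: [0.3, 0.3, -3.1]
finger_gap: 0.06
grip_force: 50.0
```

>>> step_arm(moves=[[-1,[0,0,0.0015],0],[-1,[0,0,0.0015],0],[-1,[0,0,0],0]])

```text
time: 14.48
position: [0.4964, -0.0218, 0.0461]
tool_rot: [[0.024, 1.0, -0.001], [1.0, -0.024, 0.0], [0.0, -0.001, -1.0]]
wrist_force: [-0.4, 0.0, -3.8]
finger_gap: 0.0596
grip_force: 50.0
```

>>> step_arm(moves=[[-1,[0,0,0.0007],0],[-1,[0,0,0.0006],0],[-1,[0,0,0],0]])

```text
time: 14.73
position: [0.4966, -0.0219, 0.0451]
tool_rot: [[0.024, 1.0, -0.0], [1.0, -0.024, 0.0], [0.0, -0.0, -1.0]]
wrist_force: [-1.4, -0.1, -4.0]
finger_gap: 0.0598
grip_force: 50.0
```

>>> step_arm(moves=[[-1,[0,0,0.0004],0],[-1,[0,0,0.0004],0],[-1,[0,0,0],0]])

```text
time: 14.98
position: [0.4966, -0.0218, 0.0443]
tool_rot: [[0.024, 1.0, -0.0], [1.0, -0.024, 0.0], [0.0, -0.0, -1.0]]
wrist_force: [-0.0, -0.3, -4.1]
finger_gap: 0.0597
grip_force: 50.0
```

>>> step_arm(moves=[[-1,[0,0,0.0004],0],[-1,[0,0,0],0]])

```text
time: 15.15
position: [0.4967, -0.0219, 0.0442]
tool_rot: [[0.024, 1.0, 0.0], [1.0, -0.024, 0.0], [0.0, 0.0, -1.0]]
wrist_force: [-0.6, -0.2, -1.6]
finger_gap: 0.0596
grip_force: 50.0
```

>>> step_arm(moves=[[-1,[0,0,0.0004],0],[-1,[0,0,0],0]])

```text
time: 15.32
position: [0.4967, -0.0218, 0.0442]
tool_rot: [[0.024, 1.0, 0.0], [1.0, -0.024, 0.0], [0.0, 0.0, -1.0]]
wrist_force: [-1.8, -0.3, 1.8]
finger_gap: 0.0595
grip_force: 50.0
```

>>> step_arm(newtons=5, moves=[[-1,[0,0,0],0],[-1,[0,0,0],0],[-1,[0,0,0],0]])

```text
time: 15.57
position: [0.4968, -0.0219, 0.0442]
tool_rot: [[0.024, 1.0, 0.0], [1.0, -0.024, 0.0], [0.0, 0.0, -1.0]]
wrist_force: [-2.1, 0.4, 3.5]
finger_gap: 0.0599
grip_force: 5.0
```

>>> step_arm(moves=[[0.7,[0,0,0],0],[0.7,[0,0,0],0],[0.7,[0,0,0],0],[0.7,[0,0,0],0],[0.7,[0,0,0],0]])

```text
time: 15.98
position: [0.4968, -0.0219, 0.0435]
tool_rot: [[0.024, 1.0, 0.0], [1.0, -0.024, 0.0], [0.0, 0.0, -1.0]]
wrist_force: [1.0, -1.0, -0.0]
finger_gap: 0.0799
grip_force: 0.0
```

>>> step_arm(moves=[[0.7,[0,0,-0.005],0],[0.7,[0,0,-0.015],0],[0.7,[0,0,-0.03],0],[0.7,[0,0,-0.04],0],[0.7,[0,0,-0.04],0]])

```text
time: 16.4
position: [0.4957, -0.0217, 0.1743]
tool_rot: [[0.024, 1.0, -0.002], [1.0, -0.024, 0.001], [0.0, -0.002, -1.0]]
wrist_force: [0.7, -0.3, 0.4]
finger_gap: 0.0797
grip_force: 0.0
```

>>> step_arm(moves=[[0.7,[-0.035,-0.03,0],0],[0.7,[-0.035,-0.03,0],0],[0.7,[-0.035,-0.03,0],0],[0.7,[-0.035,-0.03,0],0],[0.7,[-0.035,-0.03,0],0]])

```text
time: 16.82
position: [0.3561, -0.1777, 0.1742]
tool_rot: [[0.022, 1.0, 0.001], [1.0, -0.022, -0.001], [-0.001, 0.001, -1.0]]
wrist_force: [-0.4, 0.3, -0.1]
finger_gap: 0.0803
grip_force: 0.0
```

```bash
python3 - <<'E'
from rig import manip
import cv2,numpy as np
from h import *
s=manip.get_state();print(s['time'],s['position'],s['wrist_force'])
t=manip.capture("top")[:,:,::-1].copy();c=manip.capture("scene")[:,:,::-1].copy();p=manip.camera_params("top")
o=np.vstack([cv2.resize(t[170:250,195:325],(650,300),interpolation=2),cv2.resize(c[140:220,180:320],(650,300),interpolation=2)])
cv2.imwrite("pics/v6.png",o)
E
```

```text
16.8167 [ 0.35609825 -0.17769659  0.17423074] [-0.41997795  0.33115377 -0.07337606]
```

View pics/v6.png

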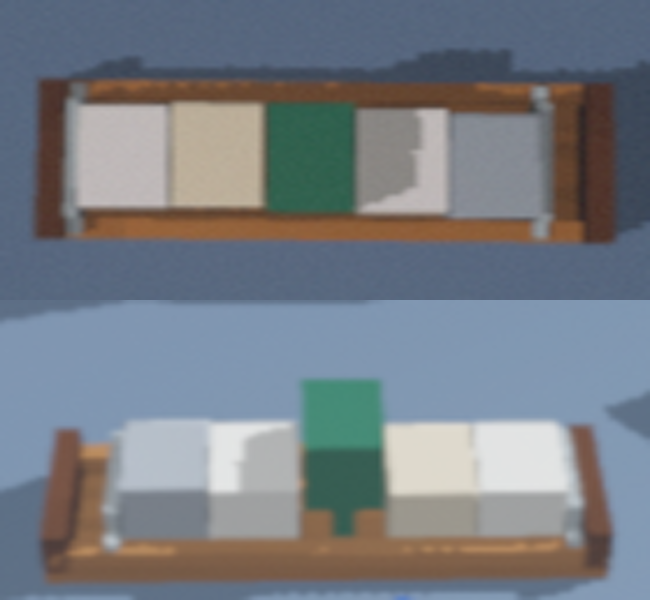

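The key stands upright and home between b and c, and all four blocks are flat and in order. I'll let the arm settle and hand the job in.

>>> step_arm(moves=[[0.7,[0,0,0],0],[0.7,[0,0,0],0],[0.7,[0,0,0],0]])

```text
time: 17.17
position: [0.3581, -0.1759, 0.1737]
tool_rot: [[0.022, 1.0, 0.0], [1.0, -0.022, 0.0], [0.0, 0.0, -1.0]]
wrist_force: [-0.3, 0.5, -0.2]
finger_gap: 0.0798
grip_force: 0.0
```

```bash
python3 -c "
from rig import manip
print(manip.finish_job())"
```

```text
the job is handed in; nothing more can be done
None
```

I handed the job in at about 17 s: the last pictures show the key stone home and upright between the cream and white middle blocks, with all four blocks flat and in order; the hand-in returned no verdict.

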